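Chock the round bar and clear the makeshift stop

TASK

The round aluminium bar on the sloping board is kept from rolling by one yellow chock and, at its other end, only by a triangular timber offcut. Slide the spare yellow chock, nose first and square to the bar, up against the bar's low side between the offcut and the bar's middle, press it in firmly by hand so that it stays wedged and pins the bar against the fence when you let go, but not so hard that it bruises the polished bar. Only then draw the offcut out and put it in the black scrap tub, leaving the bar, the first chock and everything else as they lie.

Things in the scene. Friction and masses are not known exactly. Their poses are not given: they have to be found in the camera images.
- board: Sloping marking-out board, 330 mm (its x) by 260 mm along the slope, plywood on two tapered bearers, fixed. Origin at bench level; z vertical, x level along the bar, y horizontal to the high side. The top rises 6 degrees (0.1047 rad) to +y: its height over the bench is 45 mm + 0.1051 * y, from y = -158 to +99 mm.
- fence: Wooden fence 330 mm long, 20 mm thick, 45 mm tall, screwed square on to the board along its high side; the bar lies against its low face. Origin at the foot of that face, mid-length; x along it.
- bar: Round solid aluminium bar, 60 mm in diameter, 290 mm long, about 2.2 kg, polished and soft, lying level along the board's x against the fence. Origin at its centre; x along its axis (y and z turn as it rolls). It rests on its wedges on the low side and rolls down if they go. A wedge pressing on it with more than 16 N bruises it.
- chock_spare: Spare chock on the bench: yellow wedge, rubber sole and face, 44 mm wide, 85 mm long, 42 mm tall, 0.16 kg. The 33 degree face rises from the nose edge, 2 mm thick, to a level top 62 to 85 mm behind the nose; upright heel and sides. Origin on the sole, mid nose edge; +y out of the nose, x across, z up. Lying on the board it meets the bar with its nose 12 mm short of the bar's line of rest.
- spare_heel (a point): Middle of the spare chock's heel, 85 mm behind the nose, 21 mm above the sole. Pushed up the slope by hand with about 15 N beyond its sliding drag (1 to 5 N, more if it is also pressed down) its soft face, which gives up to 1.8 mm, wedges and stays tight when let go, bearing on the bar with about half of that. Under 12 N beyond the drag may leave it loose; over 19 N may bruise the bar.
- chock_set: The first chock, the same as the spare one, already under the bar near one end or the other, about 105 mm from its middle. Same frame. To be left alone.
- offcut: Triangular timber offcut, the makeshift stop under the bar's other end, about 105 mm from its middle: 30 mm wide, 56 mm long, 38 mm tall at its upright heel, 0.035 kg. A 33 degree face from the 2 mm nose edge up to the heel; upright sides. Origin on the sole, mid nose edge; +y out of the nose (up the slope), x across, z up. It comes free when drawn down the slope.
- tub: Black open scrap tub, 200 mm (its x) by 150 mm (its y), 70 mm tall, walls 4 mm, standing fixed on the bench. Origin under the middle of its floor.
- scrap: Small pale wooden block, 90 x 35 x 18 mm, lying in the tub; may be touched or moved inside it.
- hammer: Claw hammer lying on the bench, 220 mm long. Bystander. Origin under the middle.
- square: Combination square lying on the bench, steel blade 250 mm, blue head. Bystander.
- spray_can: Spray can with a blue band, 66 mm in diameter, 190 mm tall, standing. Bystander. Origin under its middle.
- tape: Yellow tape measure, 70 x 70 x 35 mm, lying flat. Bystander. Origin under its middle.
- glue: White glue bottle, 64 mm in diameter, 170 mm tall, standing. Bystander. Origin under its middle.
- screw_tin: Round red tin of screws, 80 mm in diameter, 45 mm tall. Bystander. Origin under its middle.
- pencil: Flat red carpenter's pencil, 160 mm long (its x), 12 mm wide, 8 mm thick, lying level along the board near its low edge. Bystander. Origin under its middle.
There are look-alikes about, which are no part of the job. Of the things like the offcut, leave any that is green or orange; of the rest the smaller one is meant.

How it is judged:
By the outcome, as a careful person would: the job done as asked, in the order asked, and still so for the second after the job is handed in, with the robot touching nothing.
It also fails if it takes over 72 s, if anything falls off the work surface, if the arm or the gripper's body presses on something with over 40 N, if the wrist force passes 120 N, or if a joint passes its speed limit or range.

ROBOT

A 7-joint arm with a two-finger parallel gripper is mounted at the origin on the work surface. World frame = base frame: x ahead of the robot, y to its left, z up, the work surface at z = 0. Lengths are in m, angles in rad, forces in N, time in s.
With the tool pointing down it reaches from about 0.35 to 0.9 m from the base axis. Payload 8.1 kg.
Tool frame: the origin (TCP) lies midway between the tips of the shut fingers; the grasp point (between the pads) lies env.hold_point_z behind it (env.hold_point_z is the distance from the TCP to the grasp point, in m); z points along the fingers, y is the direction in which the jaws open and shut (so a half turn about z gives the same grasp; the last joint's range is limited). The gripper opens to 85 mm and grips with 20 to 120 N. Pads are 22 mm wide; open, the fingers measure 114 mm over their backs; the gripper's body (76 mm by 85 mm) begins 54 mm behind the grasp point. The pads swing forward as they close: fully open they stand 13 mm farther back than shut.
Start: joints at [-1.383, 0.434, 0.025, 1.573, -0.012, 1.134, -0.075], TCP at [0.179, 0.599, 0.231] pointing down, gripper open.
Joint ranges: [-2.62, 2.62], [-0.44, 2.09], [-1.27, 1.32], [0.08, 2.57], [-1.32, 4.46], [0.12, 2], [-2.74, 2.74]. Speed limits (rad/s): [2.22, 2.22, 3.01, 3.01, 3.14, 3.14, 3.14].

INTERFACE

Orientations are given as a rotation vector (axis times angle).
In Python, from cell import env gives the robot as it stands.
- The arm moves only by the tool send_rows, never from a script. Its arguments are lists of equal length, an entry for each row: "xyz": the shift along the tool's x, y, z in units of 0.3 m (1.0 is 0.3 m), a list of three; "dr": the turn, a rotation vector about the tool's x, y, z in units of 90 degrees (1.0 is 90 degrees), a list of three. A call has 1 to 8 rows; each row shifts and turns the commanded pose from where the row before left it, along the tool's axes as they then stand; what a row does not reach is not made up. A row lasts 1/8 s, in which the tool goes at most 62.5 mm and 10.7 degrees, less where a joint would pass 70% of its speed; a pose out of reach is approached as far as the arm can. A call with a number of a shift or a turn outside -1 to 1 is refused whole. A call with a gripper value outside its range is refused whole. "gripper" is the opening, from 0 (shut) to 1 (fully open), set as the call begins (left out, the last holds). The fingers move at their own pace and stop on an object; "grip_force" is the grip in N (left out, the last holds). Time passes only in rows, so rows that do not move let the fingers close. It gives the time, the measured TCP pose, the force and the opening at its end, in the units of the state.
- env.get_state(): the state, without advancing time (a new reading comes with each control period).
- env.snapshot(name): name is "side" or "top" or "wrist"; returns a dict with "img" (400x640x3 uint8, red, green, blue), "mtx" (3x3 intrinsics, pixels), "dist" ([k1, k2, p1, p2, k3] as OpenCV has them; the pictures are not rectified), "rvec" (rotation vector, rad) and "tvec" (3), from world to camera coordinates, as OpenCV has them. Camera axes: x right, y down, z forward; pixel columns grow to the right and rows downward; lengths in m; the calibration is good to about 2 mm. A picture is of the moment at which its call begins. There is no depth.
- env.job_done(): hands the job in, once; it reports no verdict.
Trained networks look in a picture, given as the dict that the camera call returned (one of the last four; its "shot" number tells which), for a name from the list of things; names that differ only in an ending like _2 or _b are one class to them, and where a whole thing is asked for, a point or a joint stands for the part that bears it (a point fixed in the world has none). Each returns a list of dicts, best first, with "p" (0 to 1); they miss things now and then, are a little off and sometimes report something else, mostly with a low value. They report only what shows in the picture. A call takes as long as a camera call. They do not tell look-alikes from the thing itself.
- env.spot_in(picture, query): "at" ([x, y, z] in m, in world coordinates, good to about 4 mm: the middle of the surface that is visible of it).
- env.outline_of(picture, query): "mask" (400x640 bool, what is visible of it).
- env.landmark_of(picture, query): "at" ([x, y, z] in m, in world coordinates, good to about 4 mm: a listed point, or the origin of a listed thing).
The state is a dict: "time_s": time; "joints": joint angles; "qd": joint speeds; "effort": joint torques, N m; "eef_pos": TCP position; "tool_rot": TCP orientation; "wrist_force": force on the tool from outside, world axes, zero at the start; "wrist_torque": the same for the moment, N m; "grip_width": opening from 0.0 (shut) to 1.0 (fully open).
Only numpy, scipy, OpenCV 4.12 (cv2) and the standard library are available. Lean on these libraries where they do the work, as an engineer would, in place of code of your own. Each camera call takes 0.05 s, during which the arm holds its last target. There are 200 camera calls.

## Working session

There is one attempt and no reset: what is moved stays moved. The work goes in short steps, Python scripts to look and compute and a tool call to move; the robot and the scene stay as the last step left them, time stands still between calls to the robot, and variables do not carry over. Pictures are saved under pics/ and viewed, about 8 in all and at most 12, crops included, and the job is handed in when it is done.

Besides the shell and the picture viewer there is one more tool, called after "Emit:" as name(argument=value, ...) on one line, values as JSON. send_rows: Moves the arm, as the interface text tells. Shifts and turns lie within -1 to 1; 1 stands for 0.3 m of shift or 90 degrees of turn. Its arguments: {"type":"object","properties":{"xyz":{"type":"array","items":{"type":"array","items":{"type":"number"}}},"dr":{"type":"array","items":{"type":"array","items":{"type":"number"}}},"gripper":{"type":"number"},"grip_force":{"type":"number"}},"required":["xyz","dr"]}

```bash
ls; mkdir -p pics; cat > h.py <<'E'
import numpy as np, cv2
from cell import env
from scipy.spatial.transform import Rotation as R
def save(s,n,box=None,k=1):
    im=cv2.cvtColor(s["img"],cv2.COLOR_RGB2BGR)
    if box: x0,y0,x1,y1=box; im=im[y0:y1,x0:x1]
    if k!=1: im=cv2.resize(im,None,fx=k,fy=k,interpolation=cv2.INTER_CUBIC)
    cv2.imwrite(f"pics/{n}.png",im)
def proj(s,P):
    return cv2.projectPoints(np.array(P,float).reshape(-1,1,3),s["rvec"],s["tvec"],s["mtx"],np.array(s["dist"],float))[0].reshape(-1,2)
def ray(s,uv):
    u=cv2.undistortPoints(np.array(uv,float).reshape(-1,1,2),s["mtx"],np.array(s["dist"],float)).reshape(-1,2)
    Rm=cv2.Rodrigues(np.array(s["rvec"],float))[0]
    d=np.c_[u,np.ones(len(u))]@Rm
    return -Rm.T@np.array(s["tvec"],float).ravel(), d
def onplane(s,uv,n,c):  # points with n.p=c
    o,d=ray(s,uv); n=np.array(n,float)
    return o+d*((c-n@o)/(d@n))[:,None]
E
python3 - <<'E'
from h import *
print(env.hold_point_z); st=env.get_state(); print({k:np.round(v,3) for k,v in st.items()})
np.set_printoptions(precision=4,suppress=True)
ss={}
for c in("top","side"):
    s=env.snapshot(c); ss[c]=s; save(s,c)
    for q in "board fence bar chock_spare spare_heel offcut tub pencil".split():
        for r in env.landmark_of(s,q): print(c,q,round(r["p"],2),np.array(r["at"]),proj(s,r["at"])[0].round())
a=cv2.imread("pics/top.png");b=cv2.imread("pics/side.png")
E
```

```text
pics
0.0187
{'time_s': np.float64(0.0), 'joints': array([-1.383,  0.435,  0.025,  1.574, -0.012,  1.134, -0.075]), 'qd': array([ 0.001,  0.002,  0.001,  0.002,  0.   , -0.   ,  0.001]), 'effort': array([-1.0000e-03, -6.7046e+01,  1.0250e+00, -3.1621e+01,  1.6000e-02,
        1.2000e-02, -0.0000e+00]), 'eef_pos': array([0.179, 0.598, 0.231]), 'tool_rot': array([-4.550e-01, -3.108e+00,  2.000e-03]), 'wrist_force': array([ 0.118, -0.313,  0.111]), 'wrist_torque': array([ 0.017,  0.02 , -0.029]), 'grip_width': np.float64(1.001)}
top fence 0.53 [ 0.5768 -0.1638  0.0026] [332. 187.]
top fence 0.37 [ 0.707  -0.3777  0.0008] [398. 150.]
top bar 0.8 [0.5689 0.1471 0.0787] [230. 182.]
top chock_spare 0.73 [ 0.5756 -0.1627 -0.0002] [332. 188.]
top chock_spare 0.53 [0.4675 0.1328 0.0463] [235. 217.]
top spare_heel 0.61 [ 0.5773 -0.254   0.0216] [361. 186.]
top offcut 0.85 [0.5179 0.2462 0.0203] [201. 201.]
top offcut 0.77 [0.2617 0.2184 0.021 ] [204. 284.]
top offcut 0.7 [0.4653 0.1309 0.0471] [235. 217.]
top offcut 0.67 [0.3777 0.2589 0.0172] [194. 246.]
top tub 0.92 [ 0.4756 -0.4282  0.001 ] [
[... 174 characters left out ...]
bar 0.75 [0.8068 0.0782 0.0001] [177. 284.]
side bar 0.61 [0.5697 0.1466 0.0788] [283. 294.]
side chock_spare 0.69 [ 0.5732 -0.1682  0.0017] [296. 207.]
side chock_spare 0.31 [ 0.4788 -0.432   0.0007] [333. 150.]
side spare_heel 0.76 [ 0.5749 -0.2525  0.0188] [297. 181.]
side spare_heel 0.68 [ 0.4441 -0.4606  0.0071] [344. 144.]
side offcut 0.77 [0.3825 0.2641 0.0141] [389. 378.]
side offcut 0.73 [0.5677 0.1077 0.0001] [288. 300.]
side offcut 0.67 [0.5209 0.245  0.0201] [307. 363.]
side offcut 0.57 [0.2695 0.2149 0.0206] [450. 350.]
side tub 0.86 [ 0.4791 -0.4296 -0.0008] [333. 151.]
side pencil 0.75 [ 0.5321 -0.0322  0.0303] [309. 239.]
side pencil 0.24 [ 0.7729 -0.1737 -0.0003] [220. 204.]
```

```bash
ls pics
```

```text
side.png
top.png
```

View pics/top.png

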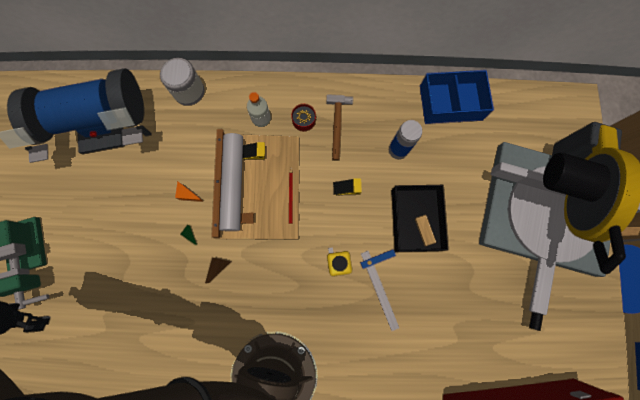

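View pics/side.png

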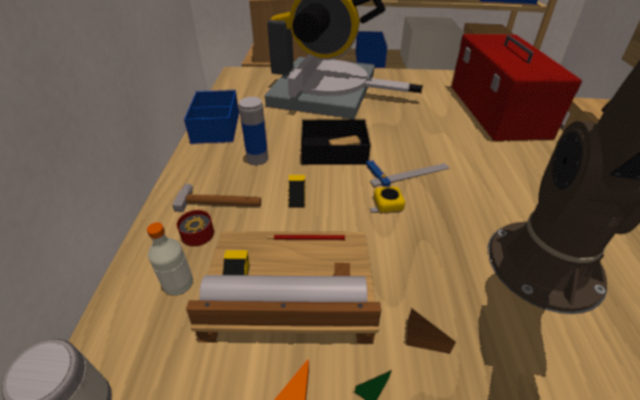

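The top view shows the following:
- **Bar and fence:** around (230,182).
- **First chock:** (255,150), under the far end.
- **Spare chock:** (347,187), with its nose already pointing toward the bar.
- **Pencil:** (290,198).
- **Tub:** (418,218), with the scrap in it.

There are four offcut-like things: orange (188,191), green (189,234), a big brown one (216,268), and a small brown one under the bar's near end (248,217). The last fits: it is brown, the smaller of the two, and under the bar. I'll confirm it in a crop later. First I turn the tool and move toward the spare chock.

Emit:
send_rows(xyz=[[0,0,0],[0,0,0],[0,0,0],[0,0,0],[0,0,0],[0,0,0],[0,0,0]], dr=[[0,0,0.116],[0,0,0.116],[0,0,0.116],[0,0,0.116],[0,0,0.116],[0,0,0.116],[0,0,0.116]])

```text
time_s: 1.78
eef_pos: [0.1792, 0.5988, 0.2314]
tool_rot: [-2.223, -2.22, -0.0]
wrist_force: [0.3, 0.1, -0.3]
grip_width: 0.997
```

```bash
cat >> h.py <<'E'
np.set_printoptions(precision=4,suppress=True)
def rotYT(yaw,tilt=0):
    # tool x = board/chock +y dir (turned by yaw, raised by tilt), tool y = +x, z down
    x=np.array([-np.sin(yaw)*np.cos(tilt),np.cos(yaw)*np.cos(tilt),np.sin(tilt)]); y=np.array([np.cos(yaw),np.sin(yaw),0])
    return np.c_[x,y,np.cross(x,y)]
def plan(p,yaw=0,tilt=0):
    st=env.get_state(); R0=R.from_rotvec(st["tool_rot"]).as_matrix()
    d=np.array(p)-st["eef_pos"]; T=rotYT(yaw,tilt)
    dr=R.from_matrix(R0.T@T).as_rotvec()/(np.pi/2)
    print("t",st["time_s"],"pos",st["eef_pos"],"| d",d,"tool units(now)",R0.T@d/.3,"(after turn)",T.T@d/.3,"dr",dr,"F",st["wrist_force"],"w",st["grip_width"])
E
python3 - <<'E'
from h import *
plan([.575,-.235,.22])
E
```

```text
t 1.775 pos [0.1792 0.5988 0.2314] | d [ 0.3958 -0.8338 -0.0114] tool units(now) [-2.7773  1.3236  0.0376] (after turn) [-2.7792  1.3194  0.0378] dr [-0.     -0.0001 -0.001 ] F [ 0.2746  0.0954 -0.2806] w 0.9970439989645625
```

Emit:
send_rows(xyz=[[-0.175,0.107,0],[-0.175,0.107,0],[-0.175,0.107,0],[-0.175,0.107,0],[-0.175,0.107,0],[-0.175,0.107,0],[-0.175,0.107,0],[-0.175,0.107,0]], dr=[[0,0,0],[0,0,0],[0,0,0],[0,0,0],[0,0,0],[0,0,0],[0,0,0],[0,0,0]])

```text
time_s: 2.78
eef_pos: [0.4388, 0.1783, 0.2317]
tool_rot: [-2.216, -2.227, -0.002]
wrist_force: [0.3, 0.3, -1.0]
grip_width: 1.004
```

Emit:
send_rows(xyz=[[-0.17,0.03,-0.05],[-0.17,0.03,-0.05],[-0.17,0.03,-0.03],[0,0,0]], dr=[[0,0,0],[0,0,0],[0,0,0],[0,0,0]])

```text
time_s: 3.28
eef_pos: [0.4664, 0.0228, 0.2715]
tool_rot: [2.223, 2.217, 0.003]
wrist_force: [-0.1, 0.8, -0.6]
grip_width: 1.003
```

```bash
python3 - <<'E'
from h import *
plan([.575,-.235,.22])
s=env.snapshot("wrist"); save(s,"w1")
for q in "board fence bar chock_set offcut pencil".split():
    for r in env.landmark_of(s,q): print(q,round(r["p"],2),np.array(r["at"]),proj(s,r["at"])[0].round())
E
```

```text
t 3.275 pos [0.4664 0.0228 0.2715] | d [ 0.1086 -0.2578 -0.0515] tool units(now) [-0.8583  0.3639  0.1725] (after turn) [-0.8592  0.3621  0.1715] dr [ 0.0016  0.     -0.0017] F [-0.145   0.7657 -0.6386] w 1.0032677889638844
board 0.64 [ 0.5671  0.1025 -0.0002] [392. 114.]
board 0.43 [ 0.8032 -0.0616  0.0007] [533. 223.]
fence 0.94 [0.5664 0.1793 0.0537] [406.  44.]
bar 0.69 [0.5647 0.1417 0.0783] [409.  75.]
offcut 0.64 [0.2669 0.2143 0.0188] [164.  24.]
pencil 0.76 [ 0.5339 -0.0311  0.0309] [369. 211.]
```

View pics/w1.png

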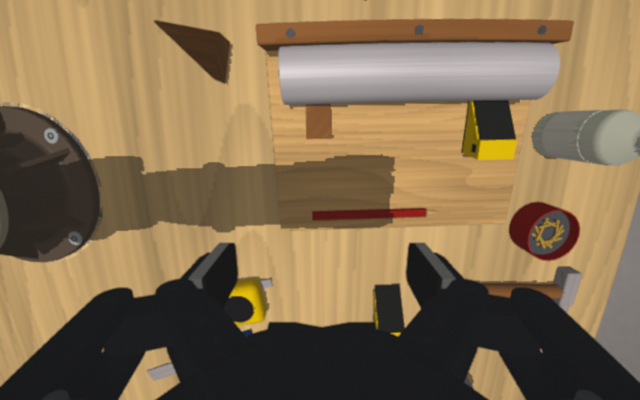

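The wrist view shows the small red-brown offcut at (318,121), under the bar's near end. The big brown one is at (200,50), off the board, so the small one is meant. The first chock is at (490,130), the pencil at (370,214), and the spare chock's nose at (388,290). Next I refine the board frame from its edges and move above the spare chock.

Emit:
send_rows(xyz=[[-0.17,0.065,0],[-0.17,0.065,0],[-0.17,0.065,0],[-0.17,0.065,0],[-0.17,0.065,0],[-0.17,0.035,0],[-0.1,0,0],[0,0,0]], dr=[[0,0,0],[0,0,0],[0,0,0],[0,0,0],[0,0,0],[0,0,0],[0,0,0],[0,0,0]])

```text
time_s: 4.62
eef_pos: [0.5742, -0.3109, 0.2697]
tool_rot: [-2.22, -2.223, 0.003]
wrist_force: [0.4, -0.2, 0.3]
grip_width: 0.999
```

```bash
python3 - <<'E'
from h import *
plan([.575,-.235,.22])
s=env.snapshot("wrist"); save(s,"w2")
for q in "chock_spare spare_heel board fence bar chock_set offcut pencil".split():
    for r in env.landmark_of(s,q): print(q,round(r["p"],2),np.array(r["at"]),proj(s,r["at"])[0].round())
E
```

```text
t 4.625 pos [ 0.5742 -0.3109  0.2697] | d [ 0.0008  0.0759 -0.0497] tool units(now) [0.2531 0.0031 0.1652] (after turn) [0.2529 0.0025 0.1655] dr [-0.0009  0.0008  0.0008] F [ 0.3526 -0.1539  0.2638] w 0.999463461403902
chock_spare 0.56 [ 0.5801 -0.1689  0.0001] [326.  66.]
spare_heel 0.59 [ 0.5777 -0.2509  0.0239] [324. 128.]
chock_set 0.53 [ 0.7055 -0.3756 -0.0035] [407. 212.]
```

View pics/w2.png

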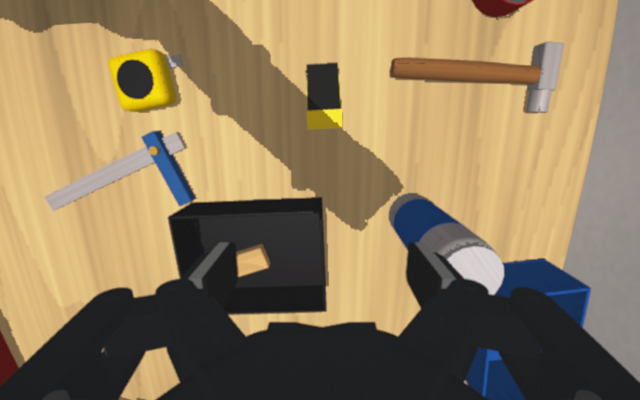

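The wrist view shows the spare chock with its nose edge at about (307,65)-(338,64) and the back of its yellow top at about (308,129)-(342,128). The tub is at (250,255) and the spray can at (440,240). I'll compute the chock's yaw and the board's yaw from edge points.

```bash
python3 - <<'E'
from h import *
s=env.snapshot("wrist")
m=(env.outline_of(s,"chock_spare")[0]["mask"]).astype(np.uint8)
c=max(cv2.findContours(m,0,2)[0],key=len); 
# own mask: yellow/black vs wood inside a dilated box
print("box",cv2.boundingRect(c)); print(cv2.approxPolyDP(c,2.5,True).reshape(-1,2).tolist())
o,_=ray(s,[[320,200]]); print("cam",o)
from scipy.optimize import minimize
from scipy.spatial import ConvexHull
V=np.array([[x,y,z] for x in(-.022,.022) for y,z in((0,0),(0,.002),(-.062,.042),(-.085,.042),(-.085,0))])
def sil(p):
    c,si=np.cos(p[2]),np.sin(p[2]); W=V@np.array([[c,si,0],[-si,c,0],[0,0,1]])+[p[0],p[1],0]
    return cv2.convexHull(proj(s,W).astype(np.float32))
def cost(p):
    k=8; im=np.zeros((400,640),np.uint8); im=cv2.fillConvexPoly(im,np.round(sil(p)*256).astype(np.int32),1,shift=8)
    return (im!=m).sum()
best=None
for yaw in (-.2,-.1,0,.1):
    r=minimize(cost,[.579,-.168,yaw],method="Nelder-Mead",options=dict(initial_simplex=np.array([[.579,-.168,yaw],[.585,-.168,yaw],[.579,-.16,yaw],[.579,-.168,yaw+.08]])))
    print(r.x,r.fun,m.sum())
save(s,"w2c",(250,30,400,180),5)
E
```

```text
box (305, 66, 36, 66)
[[335, 66], [307, 67], [305, 70], [305, 124], [308, 131], [340, 129]]
cam [ 0.5751 -0.2427  0.4131]
[ 0.575  -0.1658  0.0264] 102.0 2223
[ 0.5744 -0.1654  0.0365] 104.0 2223
[ 0.5741 -0.1662  0.0382] 98.0 2223
[ 0.5749 -0.1658  0.0264] 105.0 2223
```

View pics/w2c.png

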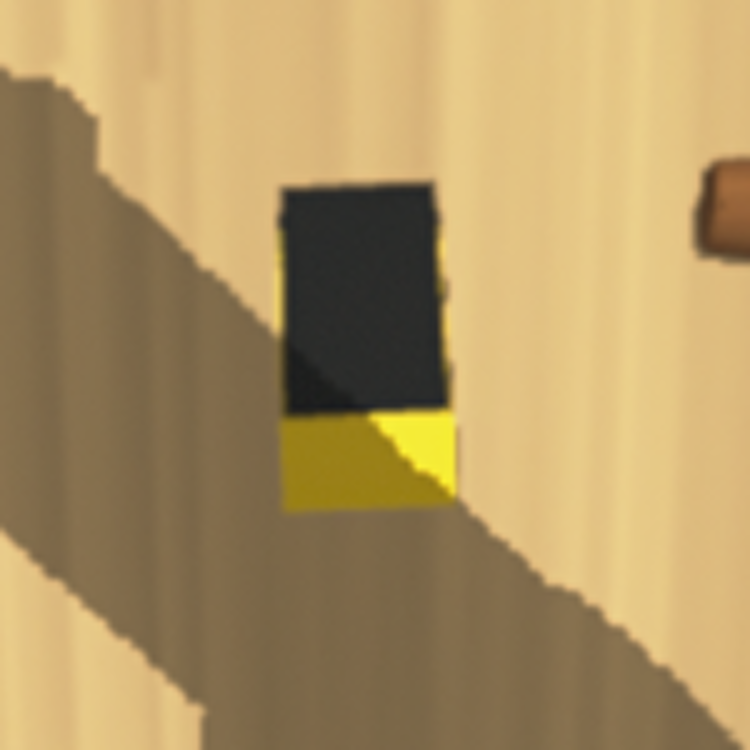

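```bash
python3 - <<'E'
from h import *
s=env.snapshot("wrist")
f=lambda a:np.array(a)/5+[250,30]-0.4
n=onplane(s,f([[282,187],[434,183]]),[0,0,1],.002); a=onplane(s,f([[284,416],[449,409]]),[0,0,1],.042); b=onplane(s,f([[284,512],[456,502]]),[0,0,1],.042)
print(n,a,b)
for q in(n,a,b): v=q[1]-q[0]; print("w",np.linalg.norm(v),"yaw",np.arctan2(v[1],v[0]),"mid",q.mean(0))
c=n.mean(0)-b.mean(0); print("len",np.linalg.norm(c[:2]),"yaw",np.arctan2(-c[0],c[1]))
g=b.mean(0)*.87+n.mean(0)*.13; print("grasp",g)
plan([g[0],g[1],.020-env.hold_point_z],.03)
E
```

```text
[[ 0.554  -0.1677  0.002 ]
 [ 0.5949 -0.1665  0.002 ]] [[ 0.5562 -0.2288  0.042 ]
 [ 0.5976 -0.2269  0.042 ]] [[ 0.556  -0.2524  0.042 ]
 [ 0.5998 -0.2497  0.042 ]]
w 0.0408903922988555 yaw 0.029337808477244938 mid [ 0.5745 -0.1671  0.002 ]
w 0.04146701722594482 yaw 0.04562096556187487 mid [ 0.5769 -0.2279  0.042 ]
w 0.043915672324147455 yaw 0.06146868280776888 mid [ 0.5779 -0.2511  0.042 ]
len 0.08400959172761005 yaw 0.04082806957872162
grasp [ 0.5775 -0.2401  0.0368]
t 5.225 pos [ 0.5751 -0.3082  0.2704] | d [ 0.0023  0.068  -0.2691] tool units(now) [0.2266 0.0086 0.8971] (after turn) [0.2265 0.0145 0.897 ] dr [ 0.0001 -0.0001 -0.016 ] F [ 0.2968 -0.6238 -0.0578] w 1.0019776642140918
```

Emit:
send_rows(xyz=[[0.115,0.005,0.0],[0.115,0.005,0.1],[0,0,0.19],[0,0,0.19],[0,0,0.19],[0,0,0.105],[0,0,0.1],[0,0,0]], dr=[[0,0,-0.02],[0,0,0],[0,0,0],[0,0,0],[0,0,0],[0,0,0],[0,0,0],[0,0,0]], gripper=0.75)

```text
time_s: 6.22
eef_pos: [0.5752, -0.2388, 0.0059]
tool_rot: [-2.179, -2.258, 0.003]
wrist_force: [0.4, 0.3, 0.0]
grip_width: 0.751
```

Emit:
send_rows(xyz=[[0,0,0],[0,0,0],[0,0,0],[0,0,0]], dr=[[0,0,0],[0,0,0],[0,0,0],[0,0,0]], gripper=0.3, grip_force=40)

```text
time_s: 6.72
eef_pos: [0.5776, -0.2399, 0.0093]
tool_rot: [2.18, 2.259, 0.002]
wrist_force: [-1.6, 0.2, 7.3]
grip_width: 0.507
```

```bash
python3 - <<'E'
from h import *
plan([.5775,-.24,.008],.04)
s=env.snapshot("side"); save(s,"s2",(240,140,360,230),6)
E
```

```text
t 6.725 pos [ 0.5776 -0.2399  0.0093] | d [-0.0001 -0.0001 -0.0013] tool units(now) [-0.0003 -0.0002  0.0044] (after turn) [-0.0003 -0.0002  0.0044] dr [ 0.0014  0.0004 -0.0026] F [-1.6441  0.2062  7.3474] w 0.5074945254696537
```

Emit:
send_rows(xyz=[[0,0,-0.02],[0,0,-0.1],[0,0,-0.19],[0,0,-0.19],[0.1,-0.03,-0.15],[0.18,-0.04,0],[0.18,-0.04,0],[0,0,0]], dr=[[0,0,0],[0,0,0],[0,0,0],[0,0,0],[0,0,0],[0,0,0],[0,0,0],[0,0,0]])

```text
time_s: 7.78
eef_pos: [0.538, -0.0969, 0.2027]
tool_rot: [-2.17, -2.267, -0.003]
wrist_force: [-0.3, 0.3, -1.4]
grip_width: 0.506
```

```bash
python3 - <<'E'
from h import *
plan([.535,-.06,.2],0)
s=env.snapshot("wrist"); save(s,"w3",k=1.25)
import pickle; pickle.dump(s,open("w3.pkl","wb"))
for q in "board fence bar chock_set offcut pencil spare_heel".split():
    for r in env.landmark_of(s,q): print(q,round(r["p"],2),np.array(r["at"]),proj(s,r["at"])[0].round())
E
```

```text
t 7.775 pos [ 0.538  -0.0969  0.2027] | d [-0.003   0.0369 -0.0027] tool units(now) [ 0.1234 -0.0045  0.0095] (after turn) [ 0.1231 -0.0099  0.009 ] dr [-0.0007 -0.0023  0.0277] F [-0.2602  0.2526 -1.426 ] w 0.5056227371930823
spare_heel 0.97 [ 0.5378 -0.1104  0.2186] [320. 285.]
```

View pics/w3.png

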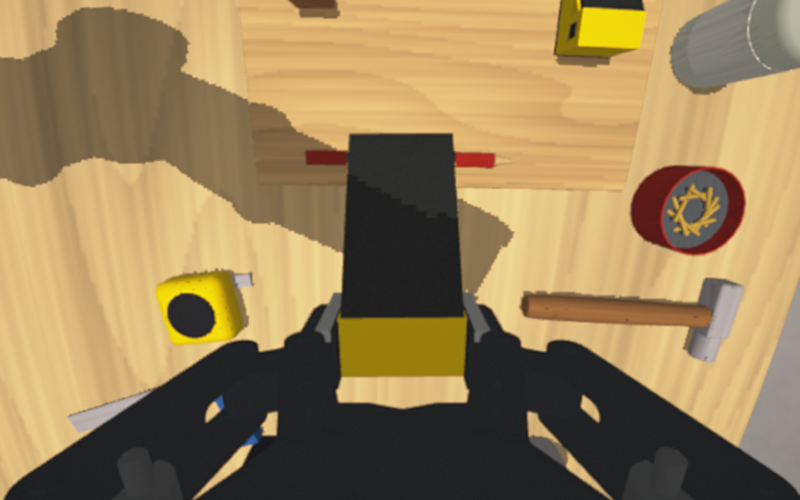

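The grip is good: the chock is square in the jaws. The board's low edge runs (258,185)-(625,190) in the enlarged picture, and the pencil is at (305..510,158). I'll compute the board frame and move on to see the bar.

Emit:
send_rows(xyz=[[0.15,0.0,-0.05],[0.15,0.0,-0.05],[0.0,0,0],[0,0,0]], dr=[[0,0,0],[0,0,0],[0,0,0],[0,0,0]])

```text
time_s: 8.68
eef_pos: [0.5355, -0.0136, 0.2328]
tool_rot: [2.181, 2.26, -0.001]
wrist_force: [-0.0, -0.0, -2.0]
grip_width: 0.509
```

```bash
python3 - <<'E'
from h import *
import pickle; s=pickle.load(open("w3.pkl","rb"))
P=onplane(s,np.array([[258,185],[625,190]])/1.25,[0,0,1],.0284); v=P[1]-P[0]
print("low edge",P,np.linalg.norm(v),"yaw",np.arctan2(v[1],v[0]))
e=P.mean(0); y=np.arctan2(v[1],v[0]); print("board origin",e[:2]+.158*np.array([-np.sin(y),np.cos(y)]))
plan([.535,-.06,.2],0)
s=env.snapshot("wrist"); save(s,"w4",(120,0,540,300),1.9)
pickle.dump(s,open("w4.pkl","wb"))
for q in "board fence bar chock_set offcut pencil spare_heel".split():
    for r in env.landmark_of(s,q): print(q,round(r["p"],2),np.array(r["at"]),proj(s,r["at"])[0].round())
E
```

```text
low edge [[ 0.4083 -0.0616  0.0284]
 [ 0.7376 -0.0513  0.0284]] 0.3294984613868395 yaw 0.031489124975053025
board origin [0.568  0.1015]
t 8.675 pos [ 0.5355 -0.0136  0.2328] | d [-0.0005 -0.0464 -0.0328] tool units(now) [-0.1545 -0.0072  0.1093] (after turn) [-0.1547 -0.0017  0.1092] dr [0.     0.0003 0.0225] F [-0.0365 -0.0397 -2.0447] w 0.5086512377164621
board 0.95 [ 0.5668  0.1035 -0.0014] [350.  82.]
bar 0.91 [0.5654 0.1404 0.081 ] [359.  29.]
spare_heel 0.7 [ 0.534  -0.0266  0.245 ] [317. 281.]
```

View pics/w4.png

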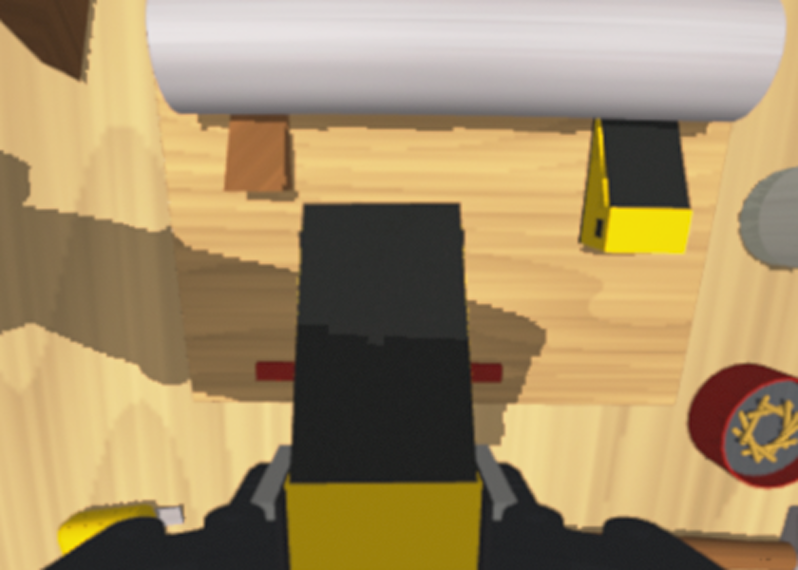

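```bash
python3 - <<'E'
from h import *
import pickle; s=pickle.load(open("w4.pkl","rb"))
f=lambda a:np.array(a)/1.9+[120,0]-.25
P=onplane(s,f([[190,403],[675,405]]),[0,0,1],.0284); v=P[1]-P[0]
print("low edge",P,np.linalg.norm(v),"yaw",np.arctan2(v[1],v[0]))
bn=[0,-.1051,1]; bc=.045-.1051*.1025  # board plane z=.045+.1051(y-.1025)
print("offcut heel top",onplane(s,f([[225,190],[284,191]]),bn,bc+.038)," foot",onplane(s,f([[250,198],[295,198]]),bn,bc))
print("set heel top",onplane(s,f([[605,208],[691,208]]),bn,bc+.042),"foot",onplane(s,f([[606,252],[686,252]]),bn,bc))
print("spare nose", ray(s,f([[303,204],[461,204]])))
print("bar ends at z.08",onplane(s,f([[147,30],[785,30]]),[0,0,1],.08))
# bar low tangent -> axis y, given axis z
o,d=ray(s,f([[175,113],[450,117],[735,120]]))
for di in d:
    a=-np.arctan2(di[2],di[1]); L=lambda z: (o[1]+ (o[2]-z)*di[1]/-di[2])
    print("axis y",L(.080)+.03/np.sin(a), "at x",(o+di*(o[2]-.06)/-di[2])[0])
plan([.535,.035,.075],.035,.1047)
E
```

```text
low edge [[ 0.4062 -0.0617  0.0284]
 [ 0.7368 -0.0518  0.0284]] 0.33069738078055727 yaw 0.029993102493598656
offcut heel top [[0.4498 0.0726 0.0799]
 [0.4808 0.0729 0.0799]]  foot [[0.4538 0.0712 0.0417]
 [0.4805 0.0719 0.0418]]
set heel top [[0.6486 0.0706 0.0836]
 [0.6945 0.0729 0.0839]] foot [[0.6701 0.0478 0.0392]
 [0.7202 0.05   0.0395]]
spare nose (array([0.5334, 0.0514, 0.3753]), array([[-0.1517,  0.0544, -1.0516],
       [ 0.1431,  0.0647, -1.0514]]))
bar ends at z.08 [[0.4129 0.148  0.08  ]
 [0.7323 0.1623 0.08  ]]
axis y 0.14016656510936232 at x 0.41801342184126905
axis y 0.14237820289245035 at x 0.5673012676428979
axis y 0.14881241439964452 at x 0.725183233389404
t 9.075 pos [ 0.5355 -0.0133  0.2327] | d [-0.0005  0.0483 -0.1577] tool units(now) [0.1611 0.0041 0.5258] (after turn) [0.1052 0.0041 0.5397] dr [-0.0001  0.0667 -0.    ] F [-0.2864  0.2968 -1.5352] w 0.5073536671597382
```

Emit:
send_rows(xyz=[[0,0,0],[0.041,0.004,0.1],[0.041,0.004,0.13],[0,0,0.13],[0,0,0.13],[0,0,0.047],[0,0,0],[0,0,0]], dr=[[0,0.0667,0],[0,0,0],[0,0,0],[0,0,0],[0,0,0],[0,0,0],[0,0,0],[0,0,0]])

```text
time_s: 10.07
eef_pos: [0.5375, 0.0282, 0.0765]
tool_rot: [-2.129, -2.206, -0.114]
wrist_force: [0.2, 0.9, -1.9]
grip_width: 0.506
```

Emit:
send_rows(xyz=[[0,0,0.03],[0,0,0.02],[0,0,0.01],[0,0,0],[0,0,0]], dr=[[0,0,0],[0,0,0],[0,0,0],[0,0,0],[0,0,0]])

```text
time_s: 10.7
eef_pos: [0.5364, 0.0304, 0.0573]
tool_rot: [-2.128, -2.205, -0.112]
wrist_force: [0.4, -0.5, -1.9]
grip_width: 0.508
```

```bash
python3 - <<'E'
from h import *
plan([.5365,.028,.047],.031,.1047)
E
```

```text
t 10.7 pos [0.5364 0.0304 0.0573] | d [ 0.0001 -0.0024 -0.0103] tool units(now) [-0.0117 -0.0001  0.0335] (after turn) [-0.0117 -0.0001  0.0335] dr [-0.0002 -0.      0.0031] F [ 0.3944 -0.4934 -1.9193] w 0.5079280674554876
```

Step down to contact.

Emit:
send_rows(xyz=[[0,0,0.016],[0,0,0.004],[0,0,0]], dr=[[0,0,0],[0,0,0],[0,0,0]])

```text
time_s: 11.08
eef_pos: [0.5362, 0.0311, 0.0511]
tool_rot: [-2.127, -2.205, -0.111]
wrist_force: [0.5, -0.1, -0.5]
grip_width: 0.508
```

Emit:
send_rows(xyz=[[0,0,0.006],[0,0,0]], dr=[[0,0,0],[0,0,0]])

```text
time_s: 11.32
eef_pos: [0.5363, 0.0313, 0.0494]
tool_rot: [-2.127, -2.205, -0.111]
wrist_force: [-0.5, 0.2, -2.2]
grip_width: 0.511
```

Emit:
send_rows(xyz=[[0,0,0.004],[0,0,0]], dr=[[0,0,0],[0,0,0]])

```text
time_s: 11.58
eef_pos: [0.5363, 0.0314, 0.0482]
tool_rot: [-2.127, -2.205, -0.111]
wrist_force: [0.2, -0.6, -2.0]
grip_width: 0.508
```

Emit:
send_rows(xyz=[[0.02,0,0.0],[0.02,0,0],[0.015,0,0],[0,0,0.003],[0,0,0]], dr=[[0,0,0],[0,0,0],[0,0,0],[0,0,0],[0,0,0]])

```text
time_s: 12.2
eef_pos: [0.5357, 0.0478, 0.0491]
tool_rot: [-2.128, -2.205, -0.111]
wrist_force: [0.0, 0.4, -2.0]
grip_width: 0.513
```

Emit:
send_rows(xyz=[[0,0,0.003],[0,0,0]], dr=[[0,0,0],[0,0,0]])

```text
time_s: 12.45
eef_pos: [0.5358, 0.0477, 0.0486]
tool_rot: [-2.128, -2.205, -0.112]
wrist_force: [-2.2, 0.8, 4.9]
grip_width: 0.512
```

Emit:
send_rows(xyz=[[0,0,0.003],[0,0,0]], dr=[[0,0,0],[0,0,0]])

```text
time_s: 12.7
eef_pos: [0.5358, 0.0477, 0.0486]
tool_rot: [-2.128, -2.204, -0.113]
wrist_force: [-6.4, -1.3, 18.5]
grip_width: 0.507
```

Emit:
send_rows(xyz=[[0,0,-0.004],[0,0,0]], dr=[[0,0,0],[0,0,0]])

```text
time_s: 12.95
eef_pos: [0.5359, 0.0477, 0.0486]
tool_rot: [-2.128, -2.205, -0.112]
wrist_force: [-1.9, -1.5, 3.2]
grip_width: 0.512
```

Emit:
send_rows(xyz=[[0,0,0],[0,0,0],[0,0,0],[0,0,-0.05],[0,0,-0.15],[-0.05,0,-0.1],[-0.07,0,0],[0,0,0]], dr=[[0,0,0],[0,0,0],[0,0,0],[0,0,0],[0,0,0],[0,0,0],[0,0,0],[0,0,0]], gripper=0.75)

```text
time_s: 13.95
eef_pos: [0.5376, 0.0011, 0.1355]
tool_rot: [-2.132, -2.203, -0.113]
wrist_force: [0.1, 0.1, -0.3]
grip_width: 0.745
```

```bash
python3 - <<'E'
from h import *
plan([.5365,.015,.055],.031,.1047)
s=env.snapshot("wrist"); save(s,"w5",(120,0,540,300),1.9)
import pickle; pickle.dump(s,open("w5.pkl","wb"))
for r in env.landmark_of(s,"spare_heel"): print(round(r["p"],2),np.array(r["at"]),proj(s,r["at"])[0].round())
E
```

```text
t 13.95 pos [0.5376 0.0011 0.1355] | d [-0.0011  0.0139 -0.0805] tool units(now) [ 0.0183 -0.0025  0.2717] (after turn) [ 0.0182 -0.0022  0.2717] dr [0.0008 0.0002 0.0013] F [ 0.142   0.074  -0.2527] w 0.7451258954087926
0.76 [0.536  0.0326 0.0642] [320. 179.]
```

View pics/w5.png

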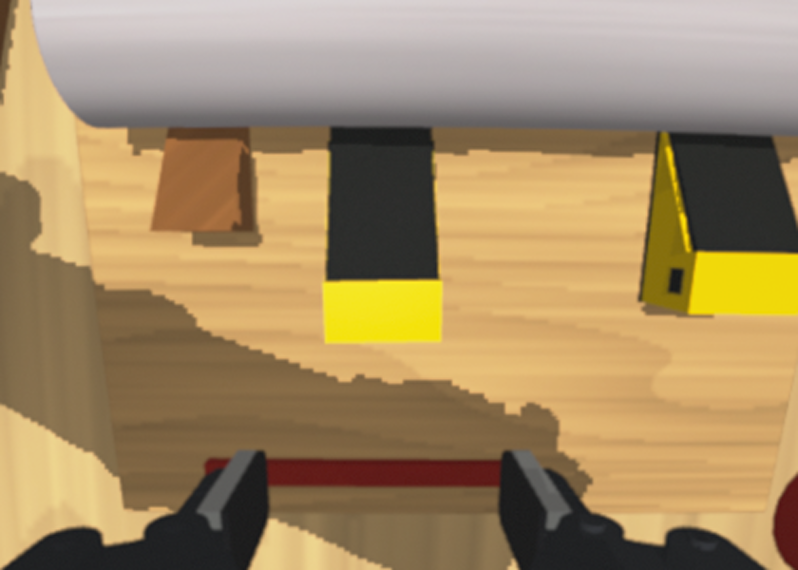

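The spare chock sits square, about 10 mm short of contact, with about a 28 mm gap to the offcut. Next I shut the fingers and push at the heel.

Emit:
send_rows(xyz=[[0,0,0],[0,0,0],[0,0,0],[0.008,0,0.1],[0,0,0.12],[0,0,0.09],[0,0,0],[0,0,0]], dr=[[0,0,0],[0,0,0],[0,0,0],[0,0,0],[0,0,0],[0,0,0],[0,0,0],[0,0,0]], gripper=0)

```text
time_s: 15.05
eef_pos: [0.5375, 0.0146, 0.0429]
tool_rot: [-2.128, -2.205, -0.112]
wrist_force: [-0.1, -0.8, 0.3]
grip_width: 0.001
```

Emit:
send_rows(xyz=[[0.01,0,0],[0.01,0,0],[0,0,0]], dr=[[0,0,0],[0,0,0],[0,0,0]])

```text
time_s: 15.42
eef_pos: [0.537, 0.0214, 0.0432]
tool_rot: [-2.127, -2.206, -0.113]
wrist_force: [1.0, -0.2, 0.7]
grip_width: -0.001
```

```bash
python3 - <<'E'
from h import *
plan([.5365,.016,.043],.031,.1047)
E
```

```text
t 15.425 pos [0.537  0.0214 0.0432] | d [-0.0005 -0.0054 -0.0002] tool units(now) [-0.0179 -0.0022 -0.0014] (after turn) [-0.0179 -0.0021 -0.0014] dr [ 0.0001 -0.0003  0.0036] F [ 1.041  -0.1751  0.7301] w -0.0005994891151109619
```

Emit:
send_rows(xyz=[[0.005,0,0],[0.005,0,0]], dr=[[0,0,0],[0,0,0]])

```text
time_s: 15.68
eef_pos: [0.5366, 0.0239, 0.043]
tool_rot: [-2.128, -2.205, -0.112]
wrist_force: [-0.6, -0.2, 0.4]
grip_width: 0.003
```

Emit:
send_rows(xyz=[[0.005,0,0],[0.005,0,0]], dr=[[0,0,0],[0,0,0]])

```text
time_s: 15.92
eef_pos: [0.5365, 0.0268, 0.0433]
tool_rot: [-2.128, -2.205, -0.111]
wrist_force: [-0.2, -1.2, -1.2]
grip_width: -0.004
```

Emit:
send_rows(xyz=[[0.004,0,0],[0.004,0,0]], dr=[[0,0,0],[0,0,0]])

```text
time_s: 16.18
eef_pos: [0.5364, 0.0291, 0.0435]
tool_rot: [-2.128, -2.205, -0.111]
wrist_force: [-0.3, -1.1, -0.7]
grip_width: 0.003
```

Emit:
send_rows(xyz=[[0.004,0,0],[0.004,0,0]], dr=[[0,0,0],[0,0,0]])

```text
time_s: 16.42
eef_pos: [0.5363, 0.0317, 0.0438]
tool_rot: [-2.127, -2.205, -0.112]
wrist_force: [0.2, -0.7, -0.8]
grip_width: 0.002
```

Emit:
send_rows(xyz=[[0.004,0,0],[0.004,0,0]], dr=[[0,0,0],[0,0,0]])

```text
time_s: 16.68
eef_pos: [0.5362, 0.0341, 0.044]
tool_rot: [-2.127, -2.205, -0.112]
wrist_force: [1.3, -0.5, -1.4]
grip_width: 0.002
```

Emit:
send_rows(xyz=[[0.004,0,0],[0.004,0,0]], dr=[[0,0,0],[0,0,0]])

```text
time_s: 16.92
eef_pos: [0.5361, 0.0365, 0.0443]
tool_rot: [-2.127, -2.205, -0.112]
wrist_force: [0.5, -0.1, -0.4]
grip_width: -0.0
```

```bash
python3 - <<'E'
from h import *
s=env.snapshot("wrist"); save(s,"w6",(160,20,480,260),2.4)
E
```

```text
(no output)
```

View pics/w6.png

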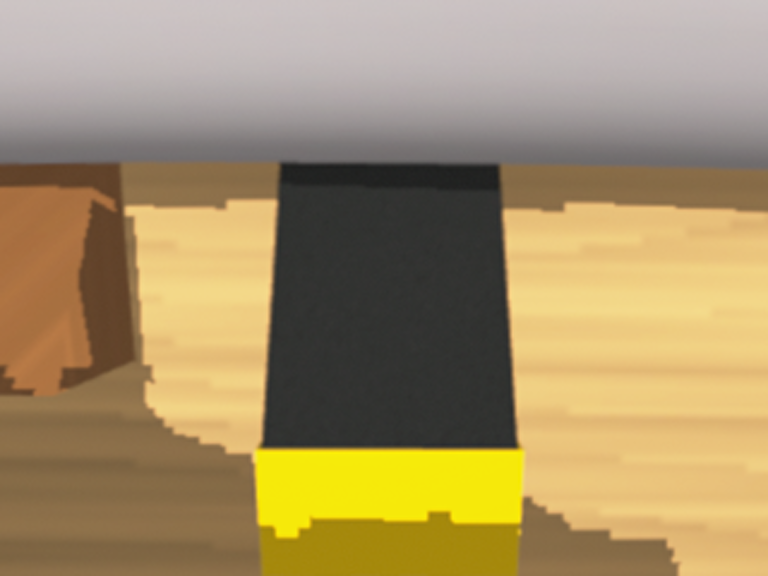

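```bash
cat >> h.py <<'E'
bn=[0,-.1051,1]; bc=.045-.1051*.1025
def top_edge(s):
    # rows where black face meets yellow top, along columns near chock centre
    im=s["img"].astype(int); out=[]
    c=int(round(proj(s,[.534,.06,.08])[0][0]))
    for u in range(c-35,c+36,5):
        col=im[:,u]; yel=(col[:,0]>110)&(col[:,1]>90)&(col[:,2]<70)
        blk=col.max(1)<70
        for v in range(60,390):
            if yel[v:v+4].all() and blk[v-5:v-2].all(): out.append((u,v-.5)); break
    P=onplane(s,out,bn,bc+.042); k=np.polyfit(P[:,0],P[:,1],1)
    print("top edge n",len(out),"y@.534",np.polyval(k,.534),"slope",k[0])
E
python3 - <<'E'
from h import *
import pickle
top_edge(pickle.load(open("w5.pkl","rb")))
s=env.snapshot("wrist"); top_edge(s)
m=s["img"][:,:,:]; save(s,"w6f")
print(env.get_state()["wrist_force"])
E
```

```text
top edge n 12 y@.534 0.05684641865564241 slope 0.03242948404978092
top edge n 15 y@.534 0.06639326137270479 slope 0.03619709310575714
[-1.2003  0.2144 -1.4256]
```

Emit:
send_rows(xyz=[[0.003,0,0],[0,0,0]], dr=[[0,0,0],[0,0,0]])

```text
time_s: 17.27
eef_pos: [0.5362, 0.0373, 0.0444]
tool_rot: [-2.128, -2.205, -0.112]
wrist_force: [0.2, 0.2, -0.2]
grip_width: -0.0
```

Emit:
send_rows(xyz=[[0.003,0,0],[0,0,0]], dr=[[0,0,0],[0,0,0]])

```text
time_s: 17.52
eef_pos: [0.5362, 0.0381, 0.0446]
tool_rot: [-2.128, -2.205, -0.112]
wrist_force: [0.1, -0.5, 1.0]
grip_width: 0.003
```

Emit:
send_rows(xyz=[[0.002,0,0],[0,0,0]], dr=[[0,0,0],[0,0,0]])

```text
time_s: 17.77
eef_pos: [0.5361, 0.0385, 0.0446]
tool_rot: [-2.128, -2.205, -0.111]
wrist_force: [-0.4, -2.5, -0.1]
grip_width: -0.004
```

Emit:
send_rows(xyz=[[0.002,0,0],[0,0,0]], dr=[[0,0,0],[0,0,0]])

```text
time_s: 18.02
eef_pos: [0.536, 0.0388, 0.0446]
tool_rot: [-2.128, -2.205, -0.111]
wrist_force: [0.5, -5.1, -0.1]
grip_width: 0.002
```

Emit:
send_rows(xyz=[[0.002,0,0],[0,0,0]], dr=[[0,0,0],[0,0,0]])

```text
time_s: 18.27
eef_pos: [0.5361, 0.0391, 0.0447]
tool_rot: [-2.129, -2.205, -0.111]
wrist_force: [0.3, -5.8, 0.8]
grip_width: 0.004
```

Emit:
send_rows(xyz=[[0.003,0,0],[0,0,0]], dr=[[0,0,0],[0,0,0]])

```text
time_s: 18.52
eef_pos: [0.5361, 0.0395, 0.0448]
tool_rot: [-2.13, -2.205, -0.11]
wrist_force: [0.4, -7.4, -0.1]
grip_width: 0.006
```

Emit:
send_rows(xyz=[[0.002,0,0],[0,0,0]], dr=[[0,0,0],[0,0,0]])

```text
time_s: 18.77
eef_pos: [0.5361, 0.0396, 0.0449]
tool_rot: [-2.13, -2.205, -0.11]
wrist_force: [-0.6, -9.5, 0.9]
grip_width: 0.006
```

Emit:
send_rows(xyz=[[0.002,0,0],[0,0,0]], dr=[[0,0,0],[0,0,0]])

```text
time_s: 19.02
eef_pos: [0.5361, 0.0399, 0.0449]
tool_rot: [-2.131, -2.205, -0.11]
wrist_force: [0.5, -10.1, 0.3]
grip_width: -0.004
```

Emit:
send_rows(xyz=[[0.002,0,0],[0,0,0]], dr=[[0,0,0],[0,0,0]])

```text
time_s: 19.27
eef_pos: [0.5361, 0.0401, 0.045]
tool_rot: [-2.132, -2.205, -0.11]
wrist_force: [0.2, -9.8, 1.0]
grip_width: -0.003
```

Emit:
send_rows(xyz=[[0.002,0,0],[0,0,0]], dr=[[0,0,0],[0,0,0]])

```text
time_s: 19.52
eef_pos: [0.5361, 0.0403, 0.0451]
tool_rot: [-2.132, -2.205, -0.109]
wrist_force: [-1.1, -12.4, 2.0]
grip_width: -0.003
```

Emit:
send_rows(xyz=[[0.002,0,0],[0,0,0]], dr=[[0,0,0],[0,0,0]])

```text
time_s: 19.77
eef_pos: [0.5361, 0.0405, 0.0452]
tool_rot: [-2.133, -2.205, -0.109]
wrist_force: [-0.8, -12.0, 0.9]
grip_width: 0.003
```

Emit:
send_rows(xyz=[[0.003,0,0],[0,0,0]], dr=[[0,0,0],[0,0,0]])

```text
time_s: 20.02
eef_pos: [0.5362, 0.0408, 0.0453]
tool_rot: [-2.134, -2.205, -0.109]
wrist_force: [-1.3, -14.6, 1.1]
grip_width: -0.0
```

```bash
python3 - <<'E'
from h import *
F=[]
for i in range(6):
    s=env.snapshot("wrist"); F.append(env.get_state()["wrist_force"])
F=np.array(F); print(F.mean(0),F[:,1]); top_edge(s)
E
```

```text
[ -0.7903 -14.8426   1.0368] [-14.8443 -14.412  -14.4892 -15.1403 -14.8347 -15.3354]
top edge n 15 y@.534 0.07109160337900827 slope 0.03239832941922705
```

Emit:
send_rows(xyz=[[0.0025,0,0],[0,0,0]], dr=[[0,0,0],[0,0,0]])

```text
time_s: 20.58
eef_pos: [0.5362, 0.041, 0.0453]
tool_rot: [-2.135, -2.205, -0.108]
wrist_force: [-0.5, -15.8, 1.4]
grip_width: 0.001
```

```bash
python3 - <<'E'
from h import *
F=[]
for i in range(5):
    s=env.snapshot("wrist"); F.append(env.get_state()["wrist_force"])
F=np.array(F); print(F.mean(0),F[:,1]); top_edge(s); print(env.get_state()["eef_pos"])
E
```

```text
[ -0.8274 -16.0587   1.3435] [-15.3354 -16.3896 -15.7    -16.1473 -16.7213]
top edge n 15 y@.534 0.07131358509745005 slope 0.03190700623485032
[0.5362 0.041  0.0453]
```

The push reached 16.1 N, about 15 N beyond the roughly 1 N drag. I back off gently and check that the chock stays.

Emit:
send_rows(xyz=[[-0.01,0,0],[-0.02,0,0],[-0.04,0,0],[0,0,-0.1],[0,0,-0.19],[0,0,-0.1],[0,0,0],[0,0,0]], dr=[[0,0,0],[0,0,0],[0,0,0],[0,0,0],[0,0,0],[0,0,0],[0,0,0],[0,0,0]])

```text
time_s: 21.82
eef_pos: [0.5365, 0.0126, 0.1588]
tool_rot: [-2.126, -2.205, -0.111]
wrist_force: [-0.6, -0.2, -0.5]
grip_width: 0.004
```

```bash
python3 - <<'E'
from h import *
s=env.snapshot("wrist"); top_edge(s); save(s,"w7",(120,0,540,300),1.9)
import pickle; pickle.dump(s,open("w7.pkl","wb"))
plan([.47,.06,.12],.031,.1047)
E
```

```text
top edge n 10 y@.534 0.07143113636794518 slope 0.03569294604763056
t 21.875 pos [0.5363 0.0126 0.1584] | d [-0.0663  0.0474 -0.0384] tool units(now) [ 0.1515 -0.2148  0.1451] (after turn) [ 0.1505 -0.2159  0.1445] dr [-0.0014 -0.0002  0.0032] F [-0.5488  0.432   0.2273] w 0.0017322774490138775
```

View pics/w7.png

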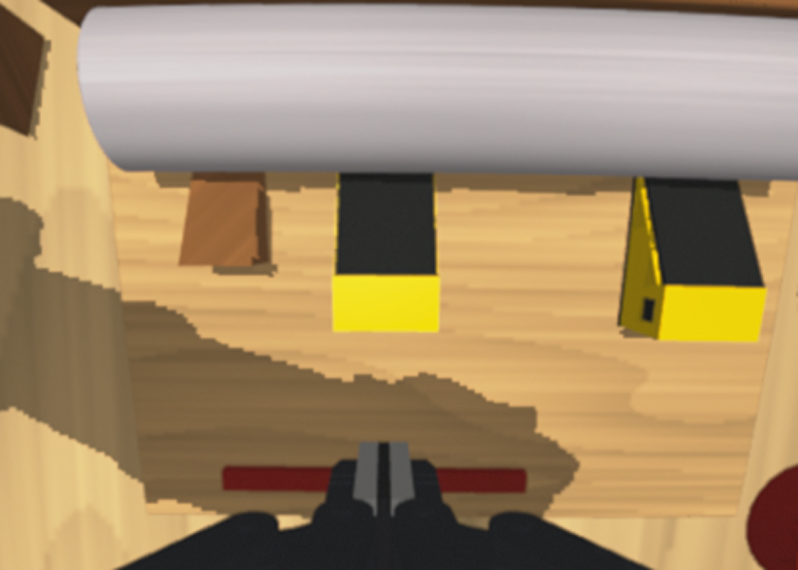

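The spare chock stayed put when released (top edge 71.4 mm, against 71.3 mm while pressed), square, at (387,300) in the crop. The offcut's heel top edge is at (180,265)-(258,264). Now the offcut grasp.

```bash
python3 - <<'E'
from h import *
import pickle; s=pickle.load(open("w7.pkl","rb"))
f=lambda a:np.array(a)/1.9+[120,0]-.25
h=onplane(s,f([[180,265],[258,264]]),bn,bc+.038); print("heel top",h,np.linalg.norm(h[1]-h[0]))
g=onplane(s,f([[333,332],[440,332]]),bn,bc+.042); print("spare heel top",g)
print("offcut foot right",onplane(s,f([[268,265]]),bn,bc))
c=h.mean(0); st=env.get_state()
t=np.array([c[0]-.011*.031,c[1]+.010,0]); t[2]=.045+.1051*(t[1]-.1025)+.006
print("target",t); plan(t,.031,.1047)
E
```

```text
heel top [[0.4496 0.0722 0.0798]
 [0.4824 0.0736 0.08  ]] 0.0328007085512813
spare heel top [[0.5143 0.0465 0.0811]
 [0.5591 0.0481 0.0813]]
offcut foot right [[0.4785 0.0751 0.0421]]
target [0.4657 0.0829 0.0489]
t 21.875 pos [0.5363 0.0126 0.1584] | d [-0.0706  0.0703 -0.1095] tool units(now) [ 0.203  -0.2261  0.3887] (after turn) [ 0.202  -0.2279  0.3881] dr [-0.0014 -0.0002  0.0032] F [-0.5488  0.432   0.2273] w 0.0017322774490138775
```

Emit:
send_rows(xyz=[[0.05,-0.115,0],[0.153,-0.114,0],[0,0,0],[0,0,0.1],[0,0,0.14],[0,0,0.1],[0,0,0.03],[0,0,0]], dr=[[0,0,0],[0,0,0],[0,0,0],[0,0,0],[0,0,0],[0,0,0],[0,0,0],[0,0,0]], gripper=0.55)

```text
time_s: 22.88
eef_pos: [0.4657, 0.0814, 0.055]
tool_rot: [-2.128, -2.204, -0.11]
wrist_force: [0.9, 0.3, 0.3]
grip_width: 0.552
```

```bash
python3 - <<'E'
from h import *
plan([.4655,.083,.049],.031,.1047)
s=env.snapshot("wrist"); save(s,"w8",(160,20,480,260),2.4)
E
```

```text
t 22.875 pos [0.4657 0.0814 0.055 ] | d [-0.0002  0.0016 -0.006 ] tool units(now) [ 0.0033 -0.0005  0.0206] (after turn) [ 0.0033 -0.0005  0.0206] dr [-0.001   0.0004  0.0025] F [0.8857 0.3465 0.3241] w 0.5516717959192144
```

View pics/w8.png

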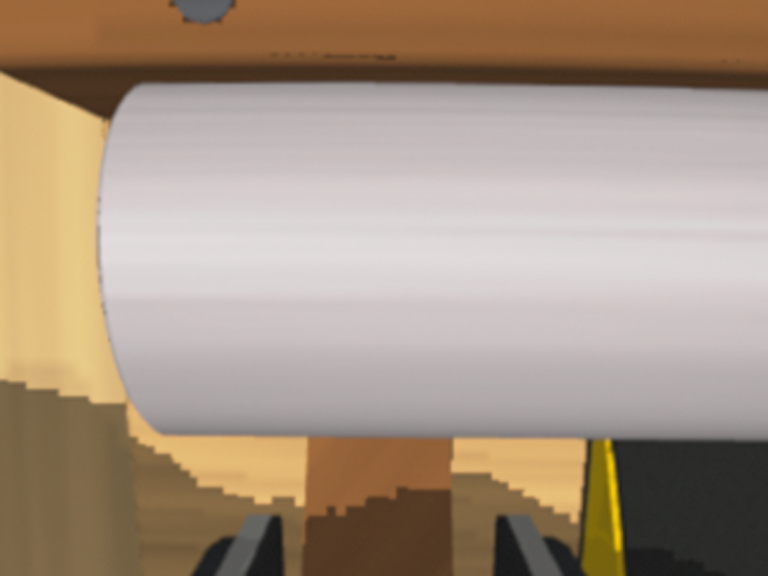

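Both fingers straddle the offcut, which shows at 304-452 against a finger gap of 283-495. I shift about 1.5 mm, lower, and close.

Emit:
send_rows(xyz=[[0,-0.005,0.01],[0.003,0,0.006],[0,0,0]], dr=[[0,0,0],[0,0,0],[0,0,0]])

```text
time_s: 23.3
eef_pos: [0.4643, 0.0836, 0.051]
tool_rot: [-2.127, -2.206, -0.112]
wrist_force: [0.3, 0.1, -0.0]
grip_width: 0.555
```

Emit:
send_rows(xyz=[[0,0,0],[0,0,0],[0,0,0],[0,0,0]], dr=[[0,0,0],[0,0,0],[0,0,0],[0,0,0]], gripper=0.1, grip_force=30)

```text
time_s: 23.8
eef_pos: [0.4643, 0.0834, 0.051]
tool_rot: [-2.127, -2.205, -0.112]
wrist_force: [-2.0, 0.2, 6.4]
grip_width: 0.346
```

Emit:
send_rows(xyz=[[0,0,-0.0015],[-0.01,0,-0.001],[-0.03,0,0],[-0.05,0,0],[-0.06,0,0],[0,0,0]], dr=[[0,0,0],[0,0,0],[0,0,0],[0,0,0],[0,0,0],[0,0,0]])

```text
time_s: 24.55
eef_pos: [0.4658, 0.0363, 0.0467]
tool_rot: [-2.132, -2.202, -0.111]
wrist_force: [0.5, 0.3, -0.4]
grip_width: 0.344
```

```bash
python3 - <<'E'
from h import *
plan([.48,-.42,.2],0,0)
s=env.snapshot("wrist")
top_edge(s)
for r in env.landmark_of(s,"bar"): print(round(r["p"],2),np.array(r["at"]))
save(s,"w9",(120,0,540,300),1.9)
s=env.snapshot("top")
for q in("tub","scrap"):
  for r in env.landmark_of(s,q): print(q,round(r["p"],2),np.array(r["at"]))
E
```

```text
t 24.55 pos [0.4658 0.0363 0.0467] | d [ 0.0142 -0.4563  0.1533] tool units(now) [-1.4604 -0.002  -0.6663] (after turn) [-1.521   0.0473 -0.511 ] dr [-0.0011 -0.0662  0.0206] F [ 0.496   0.3165 -0.4108] w 0.3440907118376054
top edge n 15 y@.534 0.07082258859550784 slope 0.03249520662498504
0.57 [0.568  0.1418 0.0819]
tub 0.63 [ 0.4743 -0.4291  0.0012]
scrap 0.77 [ 0.4421 -0.454   0.0035]
scrap 0.42 [ 0.5296 -0.0343  0.029 ]
```

Emit:
send_rows(xyz=[[0,0,-0.1],[0,0,-0.19],[0,0,-0.19],[-0.1,0,-0.03],[-0.17,0,0],[-0.17,0,0],[-0.17,0,0],[-0.17,0,0]], dr=[[0,0,0],[0,0,0],[0,0,0],[0,-0.066,0],[0,0,0],[0,0,0],[0,0,0],[0,0,0]])

```text
time_s: 25.8
eef_pos: [0.475, -0.2118, 0.1956]
tool_rot: [-2.179, -2.262, -0.002]
wrist_force: [0.1, -0.2, 0.2]
grip_width: 0.342
```

Emit:
send_rows(xyz=[[-0.17,0.03,0],[-0.17,0.03,0],[-0.17,0.02,0],[-0.17,0,0],[0,0,0],[0,0,0]], dr=[[0,0,0],[0,0,0],[0,0,0],[0,0,0],[0,0,0],[0,0,0]])

```text
time_s: 26.55
eef_pos: [0.5063, -0.4134, 0.1948]
tool_rot: [-2.18, -2.26, -0.002]
wrist_force: [0.8, 1.0, 0.4]
grip_width: 0.344
```

```bash
python3 - <<'E'
from h import *
plan([.512,-.448,.02],.031,0)
s=env.snapshot("wrist"); save(s,"w10")
E
```

```text
t 26.55 pos [ 0.5063 -0.4134  0.1948] | d [ 0.0057 -0.0346 -0.1748] tool units(now) [-0.1173  0.0152  0.5825] (after turn) [-0.116   0.0156  0.5828] dr [-0.0003 -0.0014  0.0033] F [0.77   1.045  0.4213] w 0.3436396033604147
```

View pics/w10.png

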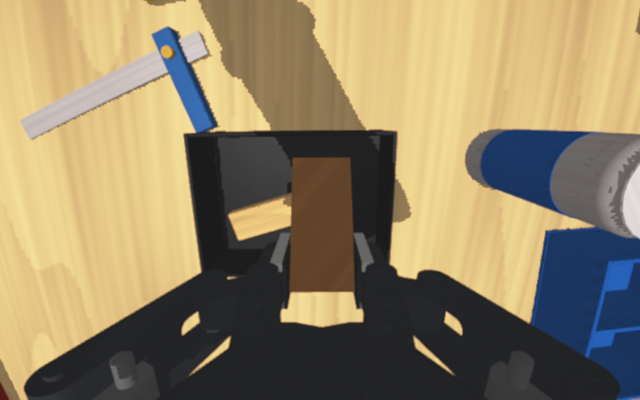

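The view shows the offcut held over the tub, rim at (187..397,130..275), with the scrap at (260,215) to the left. I lower and release.

Emit:
send_rows(xyz=[[-0.1,0.02,0],[0,0,0.15],[0,0,0.15],[0,0,0.15],[0,0,0.08],[0,0,0],[0,0,0]], dr=[[0,0,0],[0,0,0],[0,0,0],[0,0,0],[0,0,0],[0,0,0],[0,0,0]])

```text
time_s: 27.48
eef_pos: [0.5142, -0.4434, 0.0377]
tool_rot: [2.179, 2.262, 0.002]
wrist_force: [-0.2, -1.1, 0.4]
grip_width: 0.344
```

Emit:
send_rows(xyz=[[0,0,0],[0,0,0],[0,0,0],[0,0,-0.1],[0,0,-0.19],[0,0,-0.19],[0,0,-0.19],[0,0,0]], dr=[[0,0,0],[0,0,0],[0,0,0],[0,0,0],[0,0,0],[0,0,0],[0,0,0],[0,0,0]], gripper=0.5)

```text
time_s: 28.48
eef_pos: [0.5142, -0.4464, 0.2428]
tool_rot: [2.176, 2.255, 0.002]
wrist_force: [-0.8, -0.5, -0.5]
grip_width: 0.505
```

```bash
python3 - <<'E'
from h import *
plan([.512,-.448,.2],.031,0)
s=env.snapshot("side"); b=env.snapshot("wrist"); save(s,"a");save(b,"b")
a=cv2.imread("pics/a.png")[100:360,140:480]; c=cv2.imread("pics/b.png")[60:320,140:480]
cv2.imwrite("pics/fin.png",cv2.resize(np.hstack([a,c]),(800,306)))
for r in env.landmark_of(s,"bar")+env.landmark_of(s,"spare_heel"): print(round(r["p"],2),np.array(r["at"]))
E
```

```text
t 28.475 pos [ 0.5142 -0.4464  0.2428] | d [-0.0022 -0.0016 -0.0428] tool units(now) [-0.0045 -0.0085  0.1425] (after turn) [-0.0052 -0.0075  0.1425] dr [0.0041 0.003  0.0028] F [-0.7902 -0.5446 -0.4636] w 0.5047522405922645
0.72 [0.5699 0.1448 0.0787]
0.8 [0.5325 0.0495 0.0609]
```

The viewer limit is reached, so I'll check by numbers.

```bash
python3 - <<'E'
from h import *
for c in("wrist","side","top"):
    s=env.snapshot(c)
    for r in env.spot_in(s,"offcut"): print(c,"offcut",round(r["p"],2),np.array(r["at"]))
    for q in("bar","spare_heel","chock_set","pencil"):
        for r in env.landmark_of(s,q): print(c,q,round(r["p"],2),np.array(r["at"]))
    if c=="wrist":
        im=s["img"].astype(int); m=(im[...,0]-im[...,2]>25)&(im[...,0]<140)&(im[...,0]>50)
        m=m.astype(np.uint8); n,l,stt,ct=cv2.connectedComponentsWithStats(m)
        for i in range(1,n):
            if stt[i,4]>200: print(stt[i],ct[i],onplane(s,[ct[i]],[0,0,1],.02))
E
```

```text
wrist offcut 0.6 [ 0.5129 -0.4247  0.0266]
[220   0  18  71 588] [230.4218  26.983 ] [[ 0.4019 -0.2716  0.02  ]]
[244   0  13  83 564] [249.5709  32.0195] [[ 0.424  -0.2765  0.02  ]]
[ 261   12  119   91 1001] [311.979   69.9401] [[ 0.497  -0.3155  0.02  ]]
[ 311  138   27   51 1209] [323.6807 163.4293] [[ 0.5148 -0.4253  0.02  ]]
[378 146  11  77 329] [382.2796 187.3313] [[ 0.5918 -0.4535  0.02  ]]
[   0  298   47  102 1467] [  9.985  358.0177] [[-0.0057 -0.7698  0.02  ]]
[164 354  44  37 241] [182.8216 374.9087] [[ 0.2993 -0.7745  0.02  ]]
side offcut 0.9 [0.3153 0.2002 0.0437]
side offcut 0.8 [0.5335 0.2917 0.0444]
side offcut 0.59 [0.4164 0.2862 0.0319]
side offcut 0.56 [ 0.5113 -0.4412  0.0339]
side bar 0.92 [0.5686 0.1501 0.0825]
side spare_heel 0.92 [0.535 0.051 0.063]
side pencil 0.87 [ 0.5338 -0.0351  0.0336]
top offcut 0.85 [0.5332 0.2958 0.041 ]
top offcut 0.73 [0.409  0.2798 0.0343]
top offcut 0.58 [0.3139 0.1919 0.0432]
top bar 0.93 [0.5687 0.1464 0.0796]
top spare_heel 0.58 [0.5382 0.0485 0.0605]
top chock_set 0.89 [0.6722 0.1378 0.0485]
top pencil 0.73 [ 0.5289 -0.0354  0.0307]
```

The offcut is in the tub, the bar is where it was, and the robot touches nothing. I hand the job in.

```bash
python3 -c "
from cell import env
print(env.job_done(), env.get_state()['time_s'])"
```

```text
the job is handed in; nothing more can be done
the job is handed in; nothing more can be done
```

The job was handed in at about 29 s on the robot's clock, with the spare chock wedged under the bar and the offcut in the black tub.

- **Spare chock:** I set it square on the board between the offcut and the bar's middle, about 30 mm from the offcut. I pushed it in at the heel with about 16 N. That is about 15 N beyond the drag, which I read as roughly 1 N, close to the force noise. When I let go, its position stayed within measuring error (top edge 71.3 mm pressed, 71.4 mm released).
- **Offcut:** I then drew it down the slope and released it in the tub. It reads at (0.513, -0.425, 0.027), which is inside the tub. The orange, green and big brown look-alikes are still on the bench.
- **Everything else:** The bar reads at (0.569, 0.146, 0.080), and bar, first chock and pencil match their first readings within the networks' error of about 4 mm.

The viewer's limit of 12 pictures was used up, so the final state was checked by the networks and numbers only, not by eye. I could not check directly whether the bar is bruised. The side and top views also missed or half-missed the offcut in the tub; the wrist view and one side detection agree that it is there.

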